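# Mesh the blue tube rotor with the drive hub and hold it home

## Robot

A 7-joint arm with a two-finger parallel gripper is mounted at the origin on a cart in front of the work surface, level with it; the furniture and walls round the work are solid. World frame = base frame: x ahead of the robot, y to its left, z up, the work surface at z = 0. Lengths are in m, angles in rad, forces in N, time in s.
With the tool pointing down it reaches from about 0.4 to 0.85 m from the base axis. Payload 10.4 kg.
Tool frame: the origin (TCP) lies at the very end of the fingers, on their centre line; the grasp point (between the pads) lies 19 mm behind it; z points along the fingers, x is the direction in which the jaws open and shut, and the axes are right-handed (so a half turn about z gives the same grasp; the last joint's range is limited). The gripper opens to 87 mm and grips with 3 to 60 N. Pads are 19 mm wide; open, the fingers measure 117 mm over their backs; the gripper's body (75 mm by 190 mm) begins 51 mm behind the grasp point.
Start: joints at [1.082, 0.332, -0.065, 1.46, 0.022, 1.35, -0.088], TCP at [0.281, -0.558, 0.223] pointing down, gripper open.
Joint ranges: [-2.6, 2.6], [-0.5, 2.12], [-1.47, 1.34], [0.16, 2.42], [-1.27, 4.41], [0.06, 2.06], [-2.6, 2.6]. Speed limits (rad/s): [2.22, 2.22, 2.79, 2.79, 3.14, 3.14, 3.14].

## Interface

Orientations are given as a unit quaternion [x, y, z, w].
In Python, from bench import r, eyes, order gives the robot as it stands.
- The arm moves only by the tool send_rows, never from a script. Its argument "targets" is text: rows parted by semicolons, each of 7 numbers parted by spaces: the turn, a rotation vector about the tool's x, y, z in rad, then the shift along the tool's x, y, z in mm, then the gripper command: -1 is fully open, 1 is shut, values between are in proportion. A call has 1 to 5 rows; each row shifts and turns the commanded pose from where the row before left it, along the tool's axes as they then stand; what a row does not reach is not made up. A row lasts 1/12 s, in which the tool goes at most 41.7 mm and 7.16 degrees, less where a joint would pass 70% of its speed; a pose out of reach is approached as far as the arm can. A call with a gripper value outside its range is refused whole. The fingers move at their own pace and stop on an object; "squeeze" is the grip in N (left out, the last holds). Time passes only in rows, so rows that do not move let the fingers close. It gives the time, the measured TCP pose, the force and the opening at its end, in the units of the state.
- r.read_state(): the state, without advancing time (a new reading comes with each control period).
- eyes.camera(name): name is "side" or "top" or "wrist"; returns (picture, depth): 420x560x3 uint8, red, green, blue; 420x560 float32, m along the optical axis (not along the pixel's ray), 0 where there is no reading.
- eyes.camera_info(name): a dict with "fovy" (degrees; the focal length in pixels is half the picture's height over the tangent of half this angle, whatever the lens; pixels are square), "cx", "cy" (the principal point, pixels), "rvec" (rotation vector, rad) and "tvec" (3), from world to camera coordinates, as OpenCV has them. Camera axes: x right, y down, z forward; pixel columns grow to the right and rows downward; lengths in m; the calibration is good to about 2 mm. A picture is of the moment at which its call begins: read the wrist's pose just before it. camera_info takes no time and is no camera call; for the wrist camera it gives the pose at the moment of the call.
- order.close_job(): hands the job in, once; it reports no verdict.
Trained networks look in the newest picture that a camera, given by its name, has taken for a name from the list of things; names that differ only in an ending like _2 or _b are one class to them, and where a whole thing is asked for, a point or a joint stands for the part that bears it (a point fixed in the world has none). Each returns a list of dicts, best first, with "confidence" (0 to 1); they miss things now and then, are a little off and sometimes report something else, mostly with a low value. They report only what shows in the picture. A call takes as long as a camera call. They do not tell look-alikes from the thing itself.
- eyes.search_frame(camera, name): "xyz" ([x, y, z] in m, in the coordinates of the camera as it stood for that picture, good to about 4 mm: the middle of the surface that is visible of it).
- eyes.trace(camera, name): "mask" (420x560 bool, what is visible of it).
The state is a dict: "time": time; "joint_positions": joint angles; "joint_vel": joint speeds; "joint_torque": joint torques, N m; "ee_pos": TCP position; "eef_rot": TCP orientation; "ft_force": force on the tool from outside, world axes, zero at the start; "torque": the same for the moment, N m; "width": finger opening in m.
Only numpy, scipy, OpenCV 4.12 (cv2) and the standard library are available. Lean on these libraries where they do the work, as an engineer would, in place of code of your own. Each camera call takes 0.05 s, during which the arm holds its last target.

## Task

Lift the blue rotor out of the white parking block by its wing grip and fit it to the drive: lower its splined stem into the cross-shaped slot of the hub, turning it until the splines mesh, and push it fully home, disc down on the hub, against the ejector spring. The spring would throw it out again, so the program finishes while the gripper is still holding the rotor and pressing it home. Leave the orange rotor, the jar, the beaker and the dish where they are.

Things in the scene. Friction and masses are not known exactly. Their poses are not given: they have to be found in the camera images.
- rotor_blue: Blue tube rotor, loose, 0.11-0.22 kg, upright in one hole of the block. Origin: centre of the disc's underside, z up. Disc 80 mm wide, z 0 to 13 mm. Grey wing grip on top: 44 mm along x, 14 mm thick along y, z 13 to 46 mm (pinch across y from above). Below: steel splined stem 28 mm long, a cross along x and y, 30 mm tip to tip, lobes 8 mm wide, rounded; fits in any quarter turn.
- rotor_orange: The same rotor in orange, in the block's other hole; leave it parked.
- block: Fixed white parking block, 230 (x) x 92 (y) x 40 mm, origin at the centre of its underside, z up. Two round holes 39 mm across, 34 mm deep, at x = -62 and +62 mm; a rotor's disc rests on the block's top, its stem hangs free in the hole at any yaw.
- drive: Fixed drive unit: white box 150 x 150 x 54 mm on feet with a black dial and display on the front (-x), origin at the centre of its underside. The hub stands on its centre, top 91.5 mm above the origin.
- hub: Fixed dark round boss 64 mm wide on the drive, bright insert on top; it does not turn. Origin: centre of its top face, z up. Cross-shaped slot along its x and y, 33 mm tip to tip, 10.4 mm wide, 34 mm deep. Yaw independent of the drive's. Rotor home: disc underside on the hub's top, the two origins meet.
- ejector (a joint): Travel of the brass spring ejector on the hub's axis, in m: 0 = up (its 10 mm wide top lies 12 mm below the hub's top), growing as it is pressed down; 0.016 with a rotor fully home. The spring pushes with 4 N at 0 and about 9 N at 0.016, enough to lift a released rotor.
- jar: Brown jar with blue cap, 56 mm across, 80 mm high, origin at the centre of its underside; leave alone.
- beaker: Small empty glass beaker, 57 x 66 x 71 mm, origin at the centre of its underside; leave alone.
- petri: Petri dish, 94 mm across, 15 mm high, origin at the centre of its underside; leave alone.
Not all that is in view belongs to the job. Leave any red look-alike of the rotor_blue alone.

How it is judged:
By the outcome, as a careful person would: the job done as asked, in the order asked, and still so for the second after the job is handed in, while the arm keeps its last pose, push and grip.
It also fails if it takes over 48 s, if anything falls off the work surface, if the arm or the gripper's body presses on something with over 40 N, if the wrist force passes 120 N, or if a joint passes its speed limit or range.

## Working session

There is one attempt and no reset: what is moved stays moved. The work goes in short steps, Python scripts to look and compute and a tool call to move; the robot and the scene stay as the last step left them, time stands still between calls to the robot, and variables do not carry over. Pictures are saved under pics/ and viewed, and the job is handed in when it is done.

Besides the shell and the picture viewer there is one more tool, called after "Call:" by a JSON object that holds its "op" and its "data", one argument or row to a line. send_rows: Moves the arm, as the interface text tells. Its arguments: {"type":"object","properties":{"targets":{"type":"string"},"squeeze":{"type":"number"}},"required":["targets"]}

```bash
ls; mkdir -p pics; cat > h.py <<'E'
import numpy as np, cv2
from bench import r, eyes, order
from scipy.spatial.transform import Rotation as R
def cam(n,save=None):
    ci=eyes.camera_info(n); p,d=eyes.camera(n)
    if save: cv2.imwrite('pics/'+save,p[:,:,::-1])
    return p,d,ci
def f(ci): return 210/np.tan(np.radians(ci['fovy'])/2)
def c2w(ci,X):
    Rm=cv2.Rodrigues(np.array(ci['rvec'],float))[0]
    return (np.asarray(X)-np.array(ci['tvec']).ravel())@Rm
def cloud(d,ci):
    v,u=np.mgrid[0:420,0:560]; F=f(ci)
    return c2w(ci,np.stack([(u-ci['cx'])/F*d,(v-ci['cy'])/F*d,d],-1))
E
python3 - <<'E'
from h import *
for n in ['top','side','wrist']:
    p,d,ci=cam(n,n+'0.png'); print(n,ci)
    np.savez('pics/'+n+'0.npz',p=p,d=d)
    for t in ['rotor_blue','hub','block','drive','jar','beaker','petri'] if n=='top' else []:
        for q in eyes.search_frame(n,t)[:3]: print(t,round(q['confidence'],2),c2w(ci,q['xyz']).round(3))
print(r.read_state())
E
```

```text
pics
top {'fovy': 54.46495973549074, 'cx': 280.94921371323153, 'cy': 214.93914912936992, 'rvec': array([ 2.15765653, -2.10350457,  0.19955723]), 'tvec': array([0.27417274, 0.54931854, 0.95825269])}
rotor_blue 0.83 [0.561 0.271 0.055]
rotor_blue 0.8 [0.391 0.469 0.043]
rotor_blue 0.76 [0.573 0.401 0.038]
hub 0.67 [0.53  0.032 0.09 ]
block 0.72 [0.493 0.27  0.037]
drive 0.56 [0.521 0.049 0.053]
drive 0.19 [0.56  0.271 0.052]
jar 0.87 [0.685 0.089 0.084]
beaker 0.77 [0.724 0.255 0.032]
petri 0.74 [0.359 0.167 0.018]
side {'fovy': 52.57452790974849, 'cx': 278.0899227664286, 'cy': 212.13917187166226, 'rvec': array([ 0.75314798, -2.32330096,  1.41140819]), 'tvec': array([0.60792844, 0.11734357, 0.82508915])}
wrist {'fovy': 67.38693428974574, 'cx': 282.9021317678444, 'cy': 206.2729768038323, 'rvec': array([-2.4456119 ,  1.50851079,  0.23211065]), 'tvec': array([-0.62525164, -0.0354748 ,  0.39207219])}
{'time': 0.5, 'joint_positions': array([ 1.08239611,  0.33221655, -0.06474226,  1.4601704 ,  0.02160676,
        1.34989931, -0.08849811]), 'joint_vel': array([ 4.38557497e-06,  4.35192107e-04, -4.69111382e-04, -8.03224298e-04,
       -7.15555649e-04, -6.20909966e-04, -1.17373950e-03]), 'joint_torque': array([-3.33457265e-04, -6.22568321e+01,  2.48342642e-02, -3.89855897e+01,
       -6.10507862e-02,  3.22203187e-02, -6.47532886e-06]), 'ee_pos': array([ 0.28074126, -0.55838589,  0.22253163]), 'eef_rot': array([ 8.51228768e-01, -5.24794803e-01,  5.60104424e-06, -8.45433959e-06]), 'ft_force': array([-0.3976901 , -0.62953919, -0.50190032]), 'torque': array([-0.01961998,  0.01894794,  0.00035138]), 'width': 0.08701857950253229}
```

View pics/top0.png

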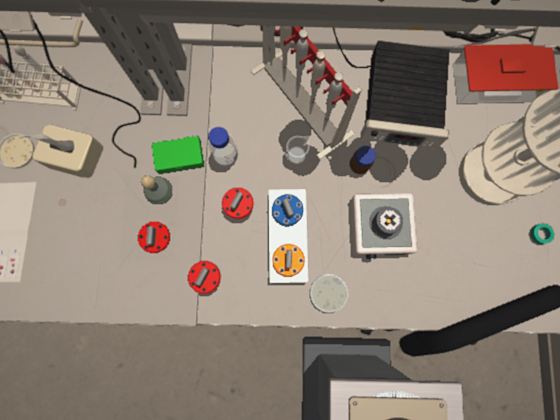

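View pics/side0.png

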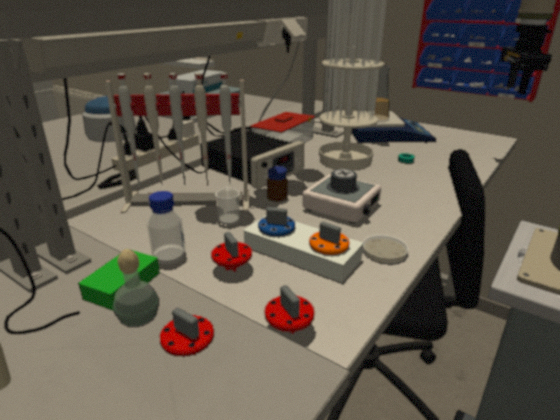

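```bash
cat >> h.py <<'E'
def wing(P,c,z0,z1,rad=0.035):
    m=(np.hypot(P[...,0]-c[0],P[...,1]-c[1])<rad)&(P[...,2]>z0)&(P[...,2]<z1)
    q=P[m]; a=cv2.minAreaRect((q[:,:2]*1000).astype(np.float32)) if len(q)>3 else None
    return q,a,m
E
python3 - <<'E'
from h import *
z=np.load('pics/top0.npz'); ci=eyes.camera_info('top'); P=cloud(z['d'],ci)
for c in [(0.561,.271),(0.43,.271)]:
    q,a,m=wing(P,c,.07,.1); print(len(q),q.mean(0).round(4),q[:,2].max(),a)
q,a,m=wing(P,(.53,.03),.07,.12,.04);print(len(q),q.mean(0).round(4),np.median(q[:,2]))
im=cv2.resize(z['p'][180:250,250:450],None,fx=4,fy=4,interpolation=cv2.INTER_CUBIC)
cv2.imwrite('pics/topz.png',im[:,:,::-1])
# heights over the workspace
for pt in [(288,209),(366,157),(440,315),(345,132),(302,45),(389,221)]: print(pt,P[pt[1],pt[0]].round(3))
s=r.read_state();print(R.from_quat(s['eef_rot']).as_matrix().round(3))
cw=eyes.camera_info('wrist'); print(c2w(cw,[0,0,0]),c2w(cw,[0,0,.1])-c2w(cw,[0,0,0]), c2w(cw,[1,0,0])-c2w(cw,[0,0,0]))
E
```

```text
114 [0.5562 0.2741 0.0843] 0.09067289459851932 ((557.00927734375, 273.7615661621094), (42.566463470458984, 14.354823112487793), 24.445966720581055)
114 [0.4338 0.2693 0.0848] 0.09153047711682193 ((434.1202087402344, 269.13995361328125), (13.97743034362793, 42.39710235595703), 89.84632873535156)
572 [0.5293 0.0349 0.0885] 0.09015014095262221
(288, 209) [0.55  0.272 0.085]
(366, 157) [0.687 0.082 0.077]
(440, 315) [ 0.309 -0.114 -0.   ]
(345, 132) [0.782 0.121 0.001]
(302, 45) [0.845 0.256 0.293]
(389, 221) [0.528 0.031 0.083]
[[ 0.449 -0.893  0.   ]
 [-0.893 -0.449  0.   ]
 [ 0.    -0.    -1.   ]]
[ 0.35550163 -0.52132784  0.38443139] [-0.02682249 -0.01342987 -0.09539493] [ 4.48722599e-01 -8.93671026e-01 -3.56154600e-04]
```

View pics/topz.png

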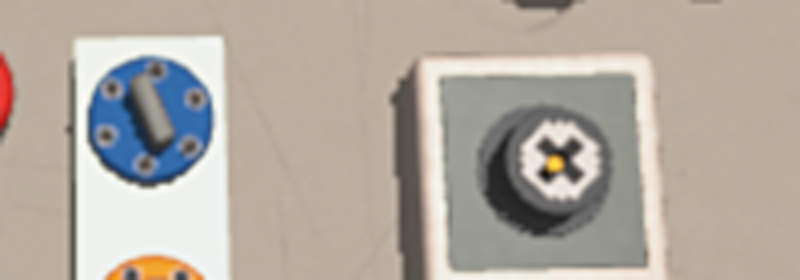

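View pics/wrist0.png

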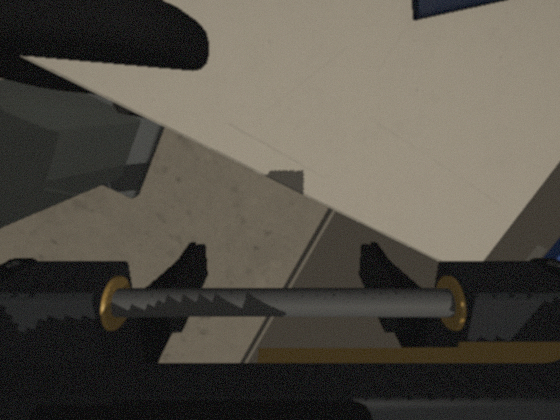

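Call:
{"op": "send_rows", "data": {
  "targets": "0 0 0 -25 -30 0 -1;0 0 0 -25 -30 0 -1;0 0 0 -25 -30 0 -1;0 0 0 -25 -30 0 -1;0 0 0 -25 -30 0 -1"
}}

```text
time: 0.92
ee_pos: [0.359, -0.3776, 0.2227]
eef_rot: [0.851, -0.525, 0.0, 0.0]
ft_force: [0.8, -1.4, -0.3]
width: 0.0874
```

Call:
{"op": "send_rows", "data": {
  "targets": "0 0 0 -25 -30 0 -1;0 0 0 -25 -30 0 -1;0 0 0 -25 -30 0 -1;0 0 0 -25 -30 0 -1;0 0 0 -25 -30 0 -1"
}}

```text
time: 1.33
ee_pos: [0.4369, -0.1985, 0.2229]
eef_rot: [0.851, -0.525, 0.0, 0.0]
ft_force: [1.1, -0.6, 0.1]
width: 0.0869
```

Call:
{"op": "send_rows", "data": {
  "targets": "0 0 0 -25 -30 0 -1;0 0 0 -25 -30 0 -1;0 0 0 -25 -30 0 -1;0 0 0 -25 -30 0 -1;0 0 0 -25 -30 0 -1"
}}

```text
time: 1.75
ee_pos: [0.5149, -0.0195, 0.2229]
eef_rot: [0.851, -0.525, 0.001, -0.0]
ft_force: [1.0, -0.4, 0.1]
width: 0.087
```

Call:
{"op": "send_rows", "data": {
  "targets": "0 0 0 -20 -18 0 -1;0 0 0 -20 -18 0 -1;0 0 0 0 0 0 -1;0 0 0 0 0 0 -1"
}}

```text
time: 2.08
ee_pos: [0.5286, 0.0322, 0.2225]
eef_rot: [0.852, -0.523, -0.0, -0.0]
ft_force: [-0.1, -0.8, 0.2]
width: 0.0866
```

```bash
python3 - <<'E'
from h import *
p,d,ci=cam('wrist','wrist1.png'); np.savez('pics/w1.npz',p=p,d=d,rv=ci['rvec'],tv=ci['tvec'])
for q in eyes.search_frame('wrist','hub')[:3]: print(round(q['confidence'],2),c2w(ci,q['xyz']).round(4))
E
```

```text
0.84 [0.5305 0.0314 0.0891]
```

View pics/wrist1.png

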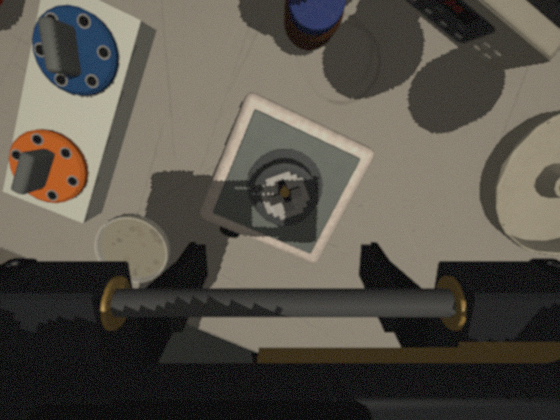

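```bash
cat >> h.py <<'E'
def rect(p,ci,c,z,half=.045,n=540):
    "rectified plane view: image right = +x, up = +y"
    g=np.linspace(-half,half,n); X,Y=np.meshgrid(c[0]+g,c[1]-g)
    W=np.stack([X,Y,np.full_like(X,z)],-1).reshape(-1,3)
    F=f(ci);K=np.array([[F,0,ci['cx']],[0,F,ci['cy']],[0,0,1]])
    uv=cv2.projectPoints(W,np.array(ci['rvec']),np.array(ci['tvec']),K,None)[0].reshape(n,n,2).astype(np.float32)
    return cv2.remap(p,uv[...,0],uv[...,1],cv2.INTER_CUBIC)
E
python3 - <<'E'
from h import *
ci=eyes.camera_info('wrist');z=np.load('pics/w1.npz');cit=eyes.camera_info('top');t=np.load('pics/top0.npz')
a=rect(z['p'],ci,(.53,.0325),.0915,n=390);b=rect(t['p'],cit,(.53,.0325),.0915,n=390)
a=np.clip(a.astype(float)*1.6,0,255).astype(np.uint8)
for i in (a,b):
    cv2.line(i,(195,0),(195,389),(0,255,0),1);cv2.line(i,(0,195),(389,195),(0,255,0),1)
cv2.imwrite('pics/r1.png',np.hstack([a,b])[:,:,::-1])
E
```

```text
(no output)
```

View pics/r1.png

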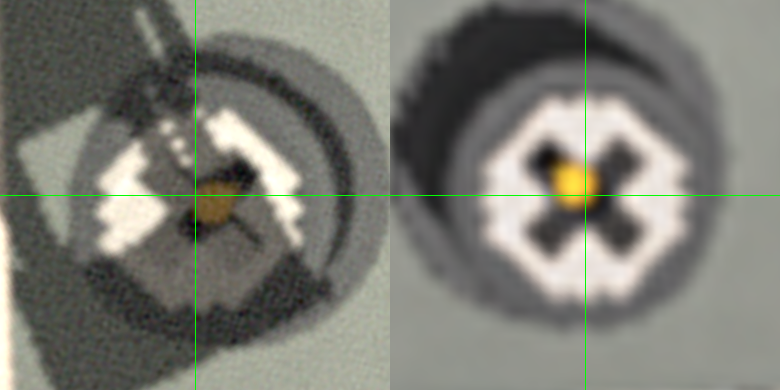

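Call:
{"op": "send_rows", "data": {
  "targets": "0 0 0 -20 32 0 -1;0 0 0 -20 32 0 -1;0 0 0 0 0 0 -1;0 0 0 0 0 0 -1"
}}

```text
time: 2.52
ee_pos: [0.4523, 0.036, 0.223]
eef_rot: [0.851, -0.526, 0.001, 0.001]
ft_force: [0.3, -0.1, 0.0]
width: 0.0866
```

```bash
python3 - <<'E'
from h import *
p,d,ci=cam('wrist','wrist2.png'); np.savez('pics/w2.npz',p=p,d=d,rv=ci['rvec'],tv=ci['tvec'])
a=rect(p,ci,(.53,.0325),.0915,n=390)
P=cloud(d,ci);q,aa,m=wing(P,(.556,.274),.07,.1);print(len(q),aa, q.mean(0) if len(q) else 0)
b=rect(p,ci,(.556,.274),.086,n=390)
for i in (a,b):
    cv2.line(i,(195,0),(195,389),(0,255,0),1);cv2.line(i,(0,195),(389,195),(0,255,0),1)
cv2.imwrite('pics/r2.png',np.hstack([a,b])[:,:,::-1])
E
```

```text
0 None 0
```

View pics/r2.png

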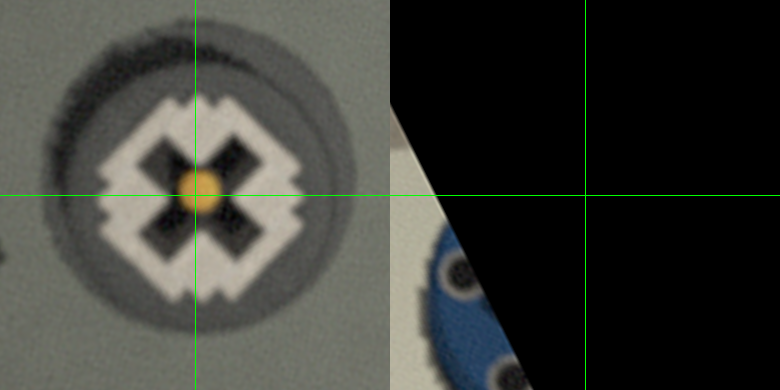

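View pics/wrist2.png

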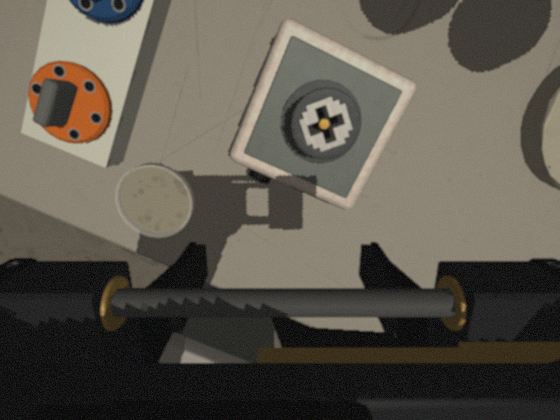

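```bash
cat >> h.py <<'E'
from scipy.optimize import minimize
def fitcross(img,half=.045,c0=(0,0),y0=45):
    g=cv2.cvtColor(img,cv2.COLOR_RGB2GRAY).astype(float); n=g.shape[0]
    X,Y=np.meshgrid(np.linspace(-half,half,n)*1e3,-np.linspace(-half,half,n)*1e3)
    def sc(v):
        c,s=np.cos(np.radians(v[2])),np.sin(np.radians(v[2])); x=X-v[0];y=Y-v[1]
        u=abs(c*x+s*y);w=abs(-s*x+c*y); lo=np.minimum(u,w);hi=np.maximum(u,w)
        rr=np.hypot(x,y)
        sd=np.maximum(lo-5.2,hi-16.5)
        wgt=1/(1+np.exp(-sd/0.3)); roi=(rr>6)&(rr<19)
        a=g[roi];b=wgt[roi]
        return -np.corrcoef(a,b)[0,1]
    return min((minimize(sc,[c0[0]+dx,c0[1]+dy,yy],method='Nelder-Mead',options=dict(xatol=.01,fatol=1e-6)) for dx in(-1,1) for dy in (-1,1) for yy in (y0-8,y0,y0+8)),key=lambda q:q.fun)
E
python3 - <<'E'
from h import *
ci=eyes.camera_info('wrist');z=np.load('pics/w2.npz');cit=eyes.camera_info('top');t=np.load('pics/top0.npz')
for p,c in ((z['p'],ci),(t['p'],cit)):
    s=fitcross(rect(p,c,(.53,.0325),.0915,n=390)); print(s.x,s.fun, .53+s.x[0]/1e3,.0325+s.x[1]/1e3)
P=cloud(z['d'],ci);q,aa,m=wing(P,(.53,.032),.085,.1,.03);print(np.median(q[:,2]))
E
```

```text
[ 2.4924045  -0.51495529 46.36264205] -0.9627535972388311 0.5324924045029659 0.031985044713216795
[-0.16447632 -0.51606096 45.93199577] -0.9241974633961682 0.5298355236825223 0.031983939038555835
0.09087136093961894
```

Call:
{"op": "send_rows", "data": {
  "targets": "0 0 0 -28 -23 5 -1;0 0 0 -28 -23 5 -1;0 0 0 -28 -23 5 -1;0 0 0 -28 -23 5 -1;0 0 0 -28 -23 5 -1"
}}

```text
time: 2.98
ee_pos: [0.495, 0.2153, 0.1973]
eef_rot: [0.85, -0.526, 0.0, -0.001]
ft_force: [0.9, -0.1, 0.2]
width: 0.0872
```

Call:
{"op": "send_rows", "data": {
  "targets": "0 0 0 -26 -25 5 -1;0 0 0 0 0 0 -1;0 0 0 0 0 0 -1"
}}

```text
time: 3.23
ee_pos: [0.5044, 0.2504, 0.1914]
eef_rot: [0.852, -0.524, -0.001, -0.0]
ft_force: [1.0, -0.5, -0.0]
width: 0.0869
```

```bash
cat > v.py <<'E'
from h import *
import sys
k=sys.argv[1]
p,d,ci=cam('wrist',f'wrist{k}.png'); np.savez(f'pics/w{k}.npz',p=p,d=d,rv=ci['rvec'],tv=ci['tvec'])
P=cloud(d,ci);q,aa,m=wing(P,(.557,.274),.078,.1);print(len(q),aa,np.median(q[:,2]))
b=rect(p,ci,(.557,.274),.086,n=390);b2=rect(p,ci,(.557,.274),.053,n=390)
for i in (b,b2):
    cv2.line(i,(195,0),(195,389),(0,255,0),1);cv2.line(i,(0,195),(389,195),(0,255,0),1)
cv2.imwrite(f'pics/r{k}.png',np.hstack([b,b2])[:,:,::-1])
E
python3 v.py 3
```

```text
851 ((557.8975219726562, 273.29632568359375), (43.32195281982422, 13.962994575500488), 24.64518928527832) 0.08523869893029659
```

View pics/r3.png

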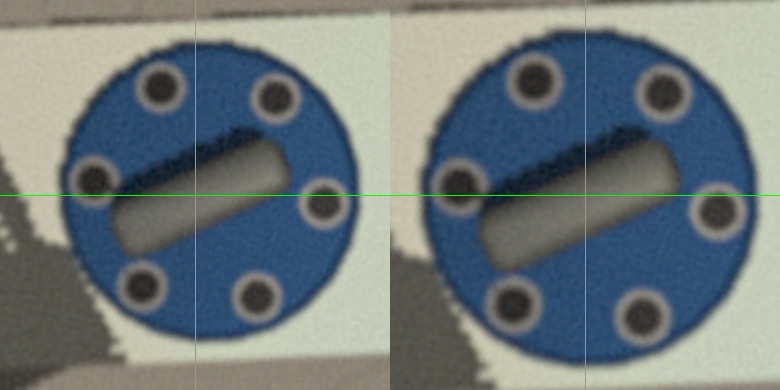

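View pics/wrist3.png

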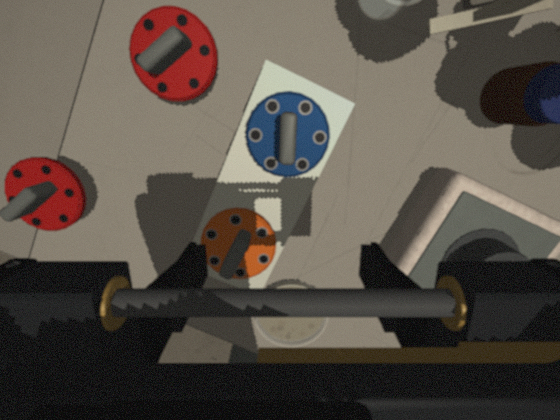

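Call:
{"op": "send_rows", "data": {
  "targets": "0 0 0.038 0 0 0 -1;0 0 0 0.5 -29 15 -1;0 0 0 0.8 -29 15 -1;0 0 0 0 0 35 -1;0 0 0 0 0 25 -1"
}}

```text
time: 3.7
ee_pos: [0.5592, 0.2695, 0.1006]
eef_rot: [0.84, -0.542, 0.0, 0.0]
ft_force: [-0.7, -1.0, 0.1]
width: 0.0871
```

Call:
{"op": "send_rows", "data": {
  "targets": "0 0 0 0 0 0 -1;0 0 0 0 0 0 -1"
}}

```text
time: 3.87
ee_pos: [0.5575, 0.2697, 0.1022]
eef_rot: [0.84, -0.542, -0.0, 0.001]
ft_force: [0.3, -0.2, 0.6]
width: 0.0874
```

```bash
python3 v.py 4; python3 -c "
from h import *
s=r.read_state();print(s['ee_pos'],2*np.degrees(np.arctan2(s['eef_rot'][1],s['eef_rot'][0])),s['joint_positions'].round(2))"
```

```text
1419 ((558.4578247070312, 273.6979064941406), (42.98505401611328, 13.658007621765137), 24.544357299804688) 0.08528609889985345
[0.55822513 0.27066313 0.10394826] -65.5913838731555 [ 0.01  0.51 -0.7   1.58  0.35  1.18 -1.91]
```

View pics/wrist4.png

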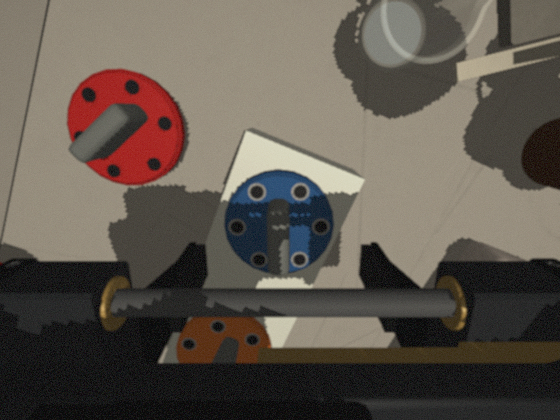

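Call:
{"op": "send_rows", "data": {
  "targets": "0 0 0 -2.5 -1 20 -1;0 0 0 0 0 15 -1;0 0 0 0 0 10 -1;0 0 0 0 0 0 -1;0 0 0 0 0 0 -1"
}}

```text
time: 4.33
ee_pos: [0.5578, 0.2743, 0.0589]
eef_rot: [0.841, -0.541, 0.0, -0.0]
ft_force: [0.3, -0.1, -0.4]
width: 0.0868
```

```bash
python3 v.py 5;python3 -c "
from h import *
s=r.read_state();print(s['ee_pos'],s['ft_force'])"
```

```text
1432 ((558.5379638671875, 273.4744873046875), (43.79293441772461, 13.817069053649902), 24.866111755371094) 0.08521566195595831
[0.55803087 0.27449621 0.05922381] [-0.23884963  0.87528329  0.42017551]
```

View pics/wrist5.png

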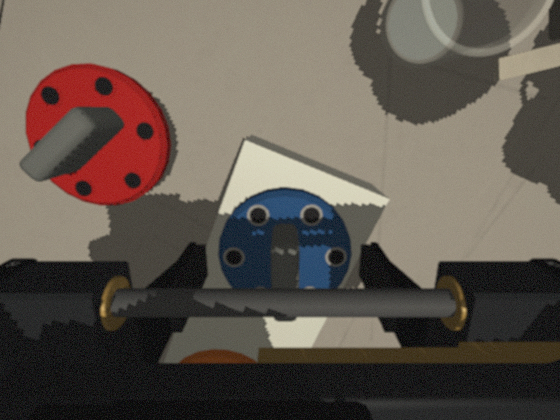

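Call:
{"op": "send_rows", "data": {
  "targets": "0 0 0 0 0 0 1;0 0 0 0 0 0 1;0 0 0 0 0 0 1;0 0 0 0 0 0 1;0 0 0 0 0 0 1",
  "squeeze": 45
}}

```text
time: 4.8
ee_pos: [0.5572, 0.2744, 0.0578]
eef_rot: [0.841, -0.541, 0.0, -0.0]
ft_force: [-0.4, 0.4, -0.4]
width: 0.0618
```

Call:
{"op": "send_rows", "data": {
  "targets": "0 0 0 0 0 0 1;0 0 0 0 0 0 1;0 0 0 0 0 0 1;0 0 0 0 0 0 1"
}}

```text
time: 5.13
ee_pos: [0.5571, 0.2744, 0.0575]
eef_rot: [0.841, -0.541, 0.0, 0.0]
ft_force: [-0.2, -0.4, 0.5]
width: 0.0349
```

Call:
{"op": "send_rows", "data": {
  "targets": "0 0 0 0 0 0 1;0 0 0 0 0 0 1;0 0 0 0 0 0 1;0 0 0 0 0 0 1;0 0 0 0 0 0 1"
}}

```text
time: 5.55
ee_pos: [0.5572, 0.2743, 0.0575]
eef_rot: [0.841, -0.541, 0.0, 0.0]
ft_force: [-0.2, -0.7, -0.2]
width: 0.0139
```

Call:
{"op": "send_rows", "data": {
  "targets": "0 0 0 0 0 0 1;0 0 0 0 0 0 1"
}}

```text
time: 5.72
ee_pos: [0.5572, 0.2743, 0.0575]
eef_rot: [0.841, -0.541, 0.0, 0.0]
ft_force: [-0.9, -0.2, 0.9]
width: 0.0137
```

Call:
{"op": "send_rows", "data": {
  "targets": "0 0 0 0 0 -10 1;0 0 0 0 0 -20 1;0 0 0 0 0 -25 1;0 0 0 0 0 -30 1;0 0 0 0 0 -30 1"
}}

```text
time: 6.13
ee_pos: [0.5566, 0.2744, 0.1741]
eef_rot: [0.841, -0.541, -0.0, 0.0]
ft_force: [0.1, 0.7, -0.8]
width: 0.0136
```

```bash
python3 -c "
from h import *
p,d,ci=cam('wrist','wrist6.png');cam('side','side6.png')
s=r.read_state();print(s['ee_pos'],s['ft_force'],s['width'],s['joint_positions'].round(2), 2*np.degrees(np.arctan2(s['eef_rot'][1],s['eef_rot'][0])))"
```

```text
[0.55896589 0.27627243 0.17860777] [ 0.27487206  0.62857102 -0.98960825] 0.013496222333049368 [ 0.02  0.44 -0.73  1.5   0.3   1.3  -1.88] -65.4694178725769
```

View pics/side6.png

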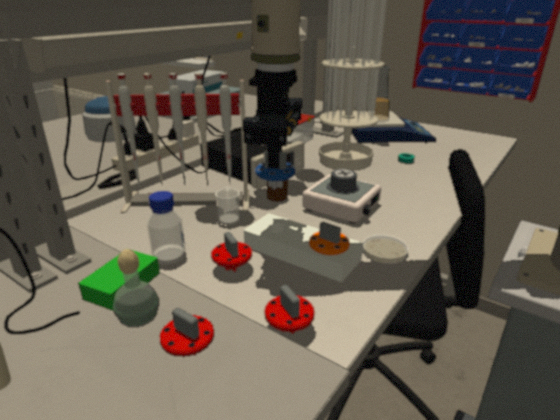

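View pics/wrist6.png

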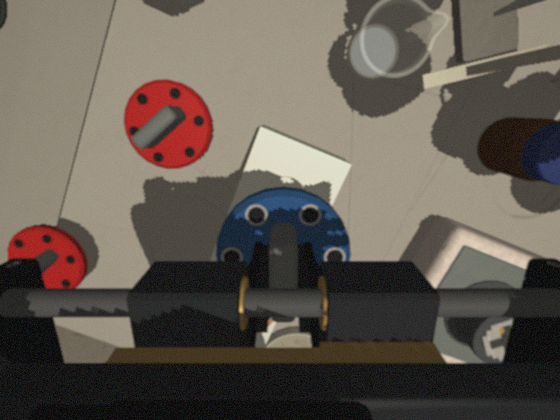

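Call:
{"op": "send_rows", "data": {
  "targets": "0 0 0 34 20 0 1;0 0 0 34 20 0 1;0 0 0 34 20 0 1;0 0 0 34 20 0 1;0 0 0 34 20 0 1"
}}

```text
time: 6.65
ee_pos: [0.5358, 0.0765, 0.1724]
eef_rot: [0.841, -0.541, -0.0, 0.0]
ft_force: [0.6, -0.5, -1.6]
width: 0.0137
```

Call:
{"op": "send_rows", "data": {
  "targets": "0 0 0 34 20 0 1;0 0 -0.1 0 0 0 1;0 0 -0.1 0 0 0 1;0 0 -0.1 0 0 0 1;0 0 -0.079 0 0 0 1"
}}

```text
time: 7.07
ee_pos: [0.5322, 0.0388, 0.1724]
eef_rot: [0.929, -0.37, -0.0, 0.0]
ft_force: [-0.6, 0.0, -1.9]
width: 0.0138
```

Call:
{"op": "send_rows", "data": {
  "targets": "0 0 0 0 0 0 1;0 0 0 0 0 0 1;0 0 0 0 0 0 1"
}}

```text
time: 7.32
ee_pos: [0.5324, 0.0391, 0.1724]
eef_rot: [0.927, -0.374, -0.0, 0.0]
ft_force: [-0.8, 0.0, -1.0]
width: 0.0138
```

```bash
cat > st.py <<'E'
from h import *
s=r.read_state();print(s['time'],s['ee_pos'].round(4),s['ft_force'].round(1),s['torque'].round(2),s['width'].round(4),s['joint_positions'].round(2), 2*np.degrees(np.arctan2(s['eef_rot'][1],s['eef_rot'][0])))
E
python3 st.py; python3 -c "
from h import *
import time
for n in ('top','side','wrist'):
    p,d,ci=cam(n,n+'7.png'); np.savez(f'pics/{n}7.npz',p=p,d=d)
"; python3 st.py
```

```text
Traceback (most recent call last):
  File "st.py", line 2, in <module>
    s=r.read_state();print(s['time'],s['ee_pos'].round(4),s['ft_force'].round(1),s['torque'].round(2),s['width'].round(4),s['joint_positions'].round(2), 2*np.degrees(np.arctan2(s['eef_rot'][1],s['eef_rot'][0])))
                                                                                                      ^^^^^^^^^^^^^^^^
AttributeError: 'float' object has no attribute 'round'
Traceback (most recent call last):
  File "st.py", line 2, in <module>
    s=r.read_state();print(s['time'],s['ee_pos'].round(4),s['ft_force'].round(1),s['torque'].round(2),s['width'].round(4),s['joint_positions'].round(2), 2*np.degrees(np.arctan2(s['eef_rot'][1],s['eef_rot'][0])))
                                                                                                      ^^^^^^^^^^^^^^^^
AttributeError: 'float' object has no attribute 'round'
```

View pics/side7.png

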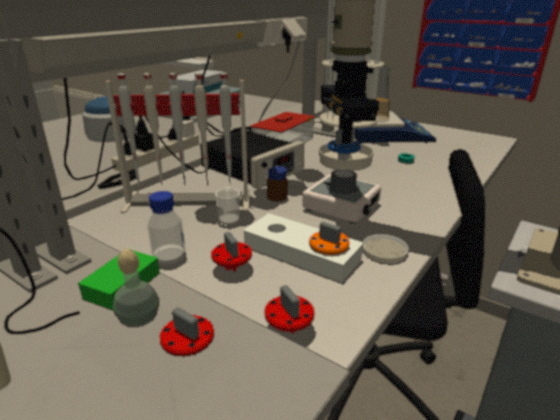

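View pics/wrist7.png

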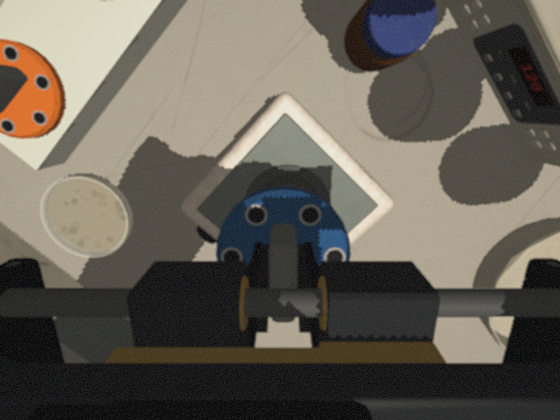

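View pics/top7.png

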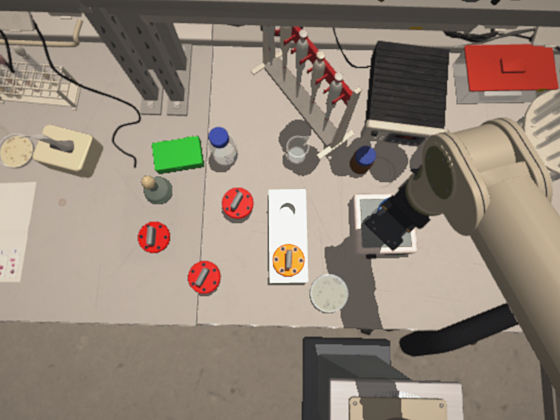

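Call:
{"op": "send_rows", "data": {
  "targets": "0 0 0 3.4 5.8 0 1;0 0 0 0 0 15 1;0 0 0 0 0 13 1;0 0 0 0 0 0 1;0 0 0 0 0 0 1"
}}

```text
time: 7.88
ee_pos: [0.5303, 0.0323, 0.1438]
eef_rot: [0.928, -0.373, -0.001, 0.0]
ft_force: [-0.1, 0.0, -1.7]
width: 0.0136
```

```bash
sed -i "s/s\['width'\].round(4)/round(s['width'],4)/" st.py; python3 st.py; python3 -c "
from h import *
p,d,ci=cam('side'); cv2.imwrite('pics/sz8.png',cv2.resize(p[110:230,280:420],None,fx=5,fy=5,interpolation=cv2.INTER_CUBIC)[:,:,::-1])
"; python3 st.py
```

```text
7.8833 [0.5303 0.0323 0.1438] [-0.1  0.  -1.7] [-0.02 -0.04  0.03] 0.0136 [ 0.48  0.26 -0.71  1.78  0.19  1.17 -1.05] -43.78237480581668
7.9333 [0.5309 0.0325 0.1445] [ 0.3 -0.2 -0.8] [ 0.03 -0.1  -0.01] 0.0135 [ 0.48  0.26 -0.71  1.78  0.19  1.17 -1.05] -43.77033418597221
```

View pics/sz8.png

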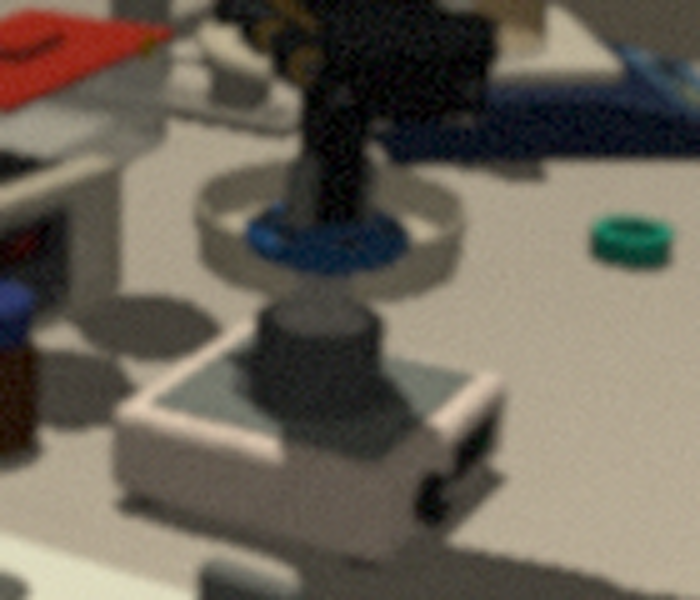

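```bash
python3 -c "
from h import *
ci=eyes.camera_info('side');F=f(ci);K=np.array([[F,0,ci['cx']],[0,F,ci['cy']],[0,0,1]])
W=np.array([[.531,.0325,z] for z in (.0915,.127,.140)])
uv=cv2.projectPoints(W,np.array(ci['rvec']),np.array(ci['tvec']),K,None)[0].reshape(-1,2);print(uv,(uv-[280,110])*5+2)
"
```

```text
[[343.27405074 172.92240355]
 [344.33083289 159.15387118]
 [344.72636331 154.00061108]] [[318.3702537  316.61201775]
 [323.65416446 247.76935592]
 [325.63181653 222.00305538]]
```

Call:
{"op": "send_rows", "data": {
  "targets": "0 0 0 0 0 3 1;0 0 0 0 0 3 1;0 0 0 0 0 2 1;0 0 0 0 0 0 1"
}}

```text
time: 8.27
ee_pos: [0.5309, 0.0324, 0.1362]
eef_rot: [0.928, -0.373, -0.0, 0.0]
ft_force: [0.1, 0.1, -0.9]
width: 0.0138
```

```bash
python3 st.py
```

```text
8.2667 [0.5309 0.0324 0.1362] [ 0.1  0.1 -0.9] [-0.05 -0.03  0.03] 0.0138 [ 0.48  0.27 -0.71  1.79  0.19  1.16 -1.06] -43.77169579864398
```

Call:
{"op": "send_rows", "data": {
  "targets": "0 0 0 0 0 2 1;0 0 0 0 0 2 1;0 0 0 0 0 0 1"
}}

```text
time: 8.52
ee_pos: [0.5308, 0.0324, 0.1321]
eef_rot: [0.928, -0.373, -0.0, 0.0]
ft_force: [0.4, 0.6, -0.9]
width: 0.0133
```

```bash
python3 st.py
```

```text
8.5167 [0.5308 0.0324 0.1321] [ 0.4  0.6 -0.9] [-0.05 -0.04  0.03] 0.0133 [ 0.48  0.28 -0.71  1.79  0.2   1.15 -1.06] -43.772485626513614
```

Call:
{"op": "send_rows", "data": {
  "targets": "0 0 0 0 0 3 1;0 0 0 0 0 3 1;0 0 0 0 0 3 1;0 0 0 0 0 0 1"
}}

```text
time: 8.85
ee_pos: [0.5311, 0.0324, 0.1233]
eef_rot: [0.928, -0.373, 0.0, -0.0]
ft_force: [-0.1, 0.4, 3.2]
width: 0.0138
```

```bash
python3 st.py
```

```text
8.85 [0.5311 0.0324 0.1233] [-0.1  0.4  3.2] [-0.04  0.1   0.02] 0.0138 [ 0.47  0.29 -0.71  1.8   0.21  1.13 -1.07] -43.77518037376334
```

Splines meshed and the ejector has been reached (force up about 4 N). Pushing on.

Call:
{"op": "send_rows", "data": {
  "targets": "0 0 0 0 0 3 1;0 0 0 0 0 3 1;0 0 0 0 0 3 1;0 0 0 0 0 0 1",
  "squeeze": 58
}}

```text
time: 9.18
ee_pos: [0.5311, 0.0325, 0.1143]
eef_rot: [0.928, -0.373, 0.0, -0.0]
ft_force: [-0.9, 0.1, 5.0]
width: 0.0135
```

```bash
python3 st.py
```

```text
9.1833 [0.5311 0.0325 0.1143] [-0.9  0.1  5. ] [-0.11  0.2   0.04] 0.0135 [ 0.47  0.3  -0.71  1.81  0.21  1.11 -1.07] -43.7713260199951
```

Call:
{"op": "send_rows", "data": {
  "targets": "0 0 0 0 0 2 1;0 0 0 0 0 2 1;0 0 0 0 0 0 1"
}}

```text
time: 9.43
ee_pos: [0.5312, 0.0325, 0.1106]
eef_rot: [0.928, -0.373, 0.0, -0.0]
ft_force: [-1.8, -0.2, 6.3]
width: 0.0135
```

```bash
python3 st.py
```

```text
9.4333 [0.5312 0.0325 0.1106] [-1.8 -0.2  6.3] [-0.07  0.43 -0.01] 0.0135 [ 0.47  0.3  -0.71  1.81  0.22  1.11 -1.08] -43.76993129536502
```

Call:
{"op": "send_rows", "data": {
  "targets": "0 0 0 0 0 1 1;0 0 0 0 0 0.5 1;0 0 0 0 0 0 1"
}}

```text
time: 9.68
ee_pos: [0.5312, 0.0325, 0.1093]
eef_rot: [0.928, -0.373, 0.0, -0.0]
ft_force: [-2.5, -0.5, 7.0]
width: 0.0133
```

Call:
{"op": "send_rows", "data": {
  "targets": "0 0 0 0 0 1 1;0 0 0 0 0 0 1"
}}

```text
time: 9.85
ee_pos: [0.5313, 0.0325, 0.1089]
eef_rot: [0.928, -0.373, 0.0, 0.0]
ft_force: [-4.9, -1.3, 12.4]
width: 0.0138
```

Call:
{"op": "send_rows", "data": {
  "targets": "0 0 0 0 0 1 1;0 0 0 0 0 0 1;0 0 0 0 0 0 1"
}}

```text
time: 10.1
ee_pos: [0.5313, 0.0325, 0.1089]
eef_rot: [0.928, -0.373, 0.001, 0.0]
ft_force: [-9.0, -2.7, 23.0]
width: 0.0137
```

```bash
python3 st.py; python3 -c "
from h import *
p,d,ci=cam('side'); cv2.imwrite('pics/sz9.png',cv2.resize(p[110:230,280:420],None,fx=5,fy=5,interpolation=cv2.INTER_CUBIC)[:,:,::-1])
cam('wrist','wrist9.png');cam('top','top9.png')
"; python3 st.py
```

```text
10.1 [0.5313 0.0325 0.1089] [-9.  -2.7 23. ] [-0.37  2.3   0.01] 0.0137 [ 0.47  0.3  -0.7   1.81  0.22  1.1  -1.08] -43.77979480104849
10.25 [0.5313 0.0325 0.1089] [-9.1 -1.2 22.7] [-0.37  2.28 -0.04] 0.0137 [ 0.47  0.3  -0.7   1.81  0.22  1.1  -1.08] -43.77799649833074
```

View pics/sz9.png

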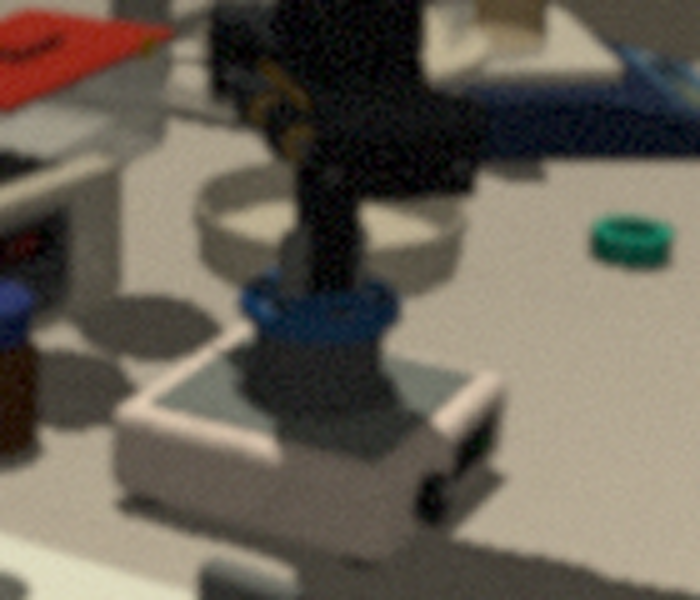

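View pics/wrist9.png

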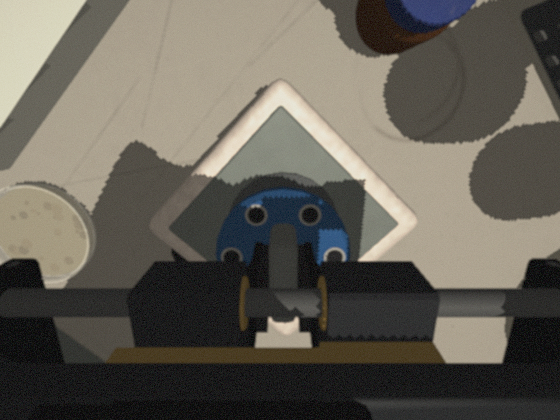

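View pics/top9.png

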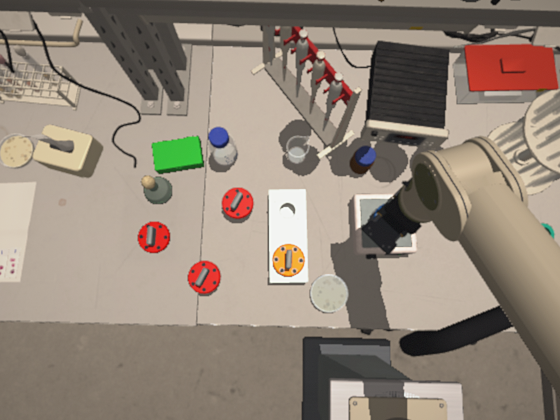

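```bash
python3 -c "
from h import *
print(order.close_job())"; python3 st.py
```

```text
the job is handed in; nothing more can be done
None
the job is handed in; nothing more can be done
```

I fitted the blue rotor to the drive and handed the job in at about 10.3 s, with the gripper still holding the rotor and pressing it home. I lifted it by its wing grip and turned it about 22° to line up with the hub's slot (slot yaw about 46°). Then I lowered it: the splines went in at the first try, and I pressed it down against the spring.

**Seating:** the downward motion stopped at TCP z = 0.1089 m. The height worked out from the grasp for "disc on hub" was 0.109 m. The push was steady at about 23 N (limit for the wrist 120 N), and the finger opening stayed at 13.7 mm. The side picture shows the disc down on the hub.

**Other things:** in the last top view the orange rotor, beaker, dish and jar look the same as at the start.

**Disagreements:**
- The top and wrist cameras put the hub 2.7 mm apart in x. I aimed between them and it fitted.
- At the end there was also a sideways force of about 9 N and a moment of about 2.3 N m at the wrist. Both were steady.

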